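Third hand: hold the cleat against the sprung pad of the card gauge

ROBOT

A 6-joint arm with a two-finger parallel gripper is mounted at the origin on the work surface. World frame = base frame: x ahead of the robot, y to its left, z up, the work surface at z = 0. Lengths are in m, angles in rad, forces in N, time in s.
With the tool pointing down it reaches from about 0.325 to 0.9 m from the base axis. Payload 3.5 kg.
Tool frame: the origin (TCP) lies midway between the tips of the shut fingers; the grasp point (between the pads) lies 19 mm behind it (r.grip_depth is the distance from the TCP to the grasp point, in m); z points along the fingers, y is the line along which they close (so a half turn about z gives the same grasp; the last joint's range is limited). The gripper opens to 85 mm and grips with 20 to 120 N. Pads are 22 mm wide; open, the fingers measure 114 mm over their backs; the gripper's body (76 mm by 85 mm) begins 54 mm behind the grasp point. The pads swing forward as they close: fully open they stand 13 mm farther back than shut.
Start: joints at [1.071, 0.276, -0.026, 1.268, 0, 1.467], TCP at [0.242, 0.576, 0.231] pointing down, gripper open.
Joint ranges: [-3.12, 3.12], [-0.85, 1.88], [-1.08, 1.24], [-1.95, 2.15], [-1.57, 1.53], [-3.14, 3.14]. Speed limits (rad/s): [2.57, 2.57, 3.14, 3.14, 3.14, 3.14].

INTERFACE

Orientations are given as a unit quaternion [w, x, y, z].
In Python, from bench import r gives the robot as it stands.
- The arm moves only by the tool apply_moves, never from a script. Its argument "series" is a list of rows, each a list of 2 entries, a list of its own where there are three numbers: the shift along the world's x, y, z in cm, then the turn about the world's z in rad. A call has 1 to 10 rows; each row shifts and turns the commanded pose from where the row before left it; what a row does not reach is not made up. A row lasts 1/10 s, in which the tool goes at most 50 mm and 8.59 degrees, less where a joint would pass 70% of its speed; a pose out of reach is approached as far as the arm can. A call with a gripper value outside its range is refused whole. "claw" is the finger opening in cm, from 0 to 8.54, set as the call begins (left out, the last holds). The fingers move at their own pace and stop on an object; "grip_force" is the grip in N (left out, the last holds). Time passes only in rows, so rows that do not move let the fingers close. It gives the time, the measured TCP pose, the force, the opening and the grip force at its end, in the units of the state.
- r.observe(): the state, without advancing time (a new reading comes with each control period).
- r.snapshot(name): name is "side" or "top"; returns the picture (480x640x3 uint8, blue, green, red); there is no depth.
- r.camera_model(name): a dict with "intrinsics" (3x3 intrinsics, pixels), "position" and "rotation" of the camera in the world. Camera axes: x right, y down, z forward; pixel columns grow to the right and rows downward; lengths in m; the calibration is good to about 2 mm. A picture is of the moment at which its call begins. camera_model takes no time and is no camera call.
- r.hand_in(): hands the job in; it is judged then, once.
Trained networks look in the newest picture that a camera, given by its name, has taken for a name from the list of things; names that differ only in an ending like _2 or _b are one class to them, and where a whole thing is asked for, a point or a joint stands for the part that bears it (a point fixed in the world has none). Each returns a list of dicts, best first, with "p" (0 to 1); they miss things now and then, are a little off and sometimes report something else, mostly with a low value. They report only what shows in the picture. A call takes as long as a camera call. They do not tell look-alikes from the thing itself.
- r.masks_of(camera, name): "pixels" (480x640 bool, what is visible of it) and "box" ([left, top, right, bottom] in pixels, round what is visible of it).
The state is a dict: "t": time; "q": joint angles; "qvel": joint speeds; "effort": joint torques, N m; "ee_pos": TCP position; "tool_rot": TCP orientation; "wrist_force": force on the tool from outside, world axes, zero at the start; "torque": the same for the moment, N m; "opening": opening from 0.0 (shut) to 1.0 (fully open); "grip_force": force on a finger pad.
Only numpy, scipy, OpenCV 4.12 (cv2) and the standard library are available. Lean on these libraries where they do the work, as an engineer would, in place of code of your own. Each camera call takes 0.05 s, during which the arm holds its last target. There are 200 camera calls.

TASK

Pluck the long wooden cleat from the pocket tray, set it flat on the deck of the little gauge bench, lengthwise in the pencilled lane, and press its end squarely against the sprung pad with a steady push of about 8 N (the pad goes in about 10 mm, half its travel; never run it to the end of its travel), so that I can nail the cleat down. Hold it so for at least two seconds and finish while still gripping and pressing it: do not let go. Leave the other pieces in their pockets and do not disturb the hammer, the stack of cards or the punch.

Things in the scene. Friction and masses are not known exactly. Their poses are not given: they have to be found in the camera images.
- long_cleat: The long cleat: dark hardwood block, 56 mm long (its x) x 18 mm wide (its y) x 36 mm high (its z), 30 to 65 g. The longest piece in the tray. Origin: centre of its underside; either end may lead. It starts in a pocket of the tray, standing 24 mm out of it, lengthwise along the tray's x.
- short_cleat_a: A short cleat, same wood, 34 x 18 x 36 mm, in another pocket. Not wanted. Origin: centre of its underside.
- short_cleat_b: A second short cleat, same as the first, 34 x 18 x 36 mm. Not wanted. Origin: centre of its underside.
- bush: Upright brass bush, 20 mm diameter, 36 mm high, in another pocket. Not wanted. Origin: centre of its underside.
- tray: Plywood pocket tray, fixed, 190 mm (x) x 170 mm (y) x 22 mm high. Four pockets, 61 mm (x) x 23 mm (y), 12 mm deep, centred at x = +/-45 mm, y = +/-40 mm in its frame; which piece is in which pocket varies. Origin: centre of its underside. It lies left or right of the robot, the bench on the other side.
- bench: Low wooden bench, fixed, 260 mm (x) x 150 mm (y), bare flat deck 45 mm above its origin (centre of its underside). The cleat's lane runs along its x at y = 0, between pencil lines 19 mm apart, to the sprung pad; the push is along its +x, roughly away from the robot. Behind the pad, x = 98 to 128 mm, is the spring housing, 76 mm wide, 40 mm above the deck.
- pad_face (a point): Centre of the face of the sprung steel pad (12 mm thick in x, 40 mm wide in y, 28 mm high, underside 2 mm above the deck); the face looks to the bench's -x and the cleat's end presses it. 16 mm above the deck, at rest at x = 60 mm, y = 0 in the bench frame; moves with the pad. Axes parallel to the bench's.
- gauge (a joint): How far the pad is pushed in along the bench's +x: 0 at rest, 0.020 m at the end of its travel. Spring rate 0.8 N per mm with no preload, so 10 mm means 8 N. It springs back when let go.
- hammer: Hammer lying between tray and bench, 260 mm long, head about 90 mm across, head towards the robot, bystander; origin on the table under it.
- cards: Stack of punched-card blanks, 75 x 200 x 28 mm, to the left of the work, bystander; origin: centre of its underside.
- punch: Steel hand punch standing on its thick foot, 22 mm diameter at the foot, 70 mm high, beyond the hammer, far from the robot; bystander; origin: centre of its underside.
There are look-alikes about, which are no part of the job. Of the things shaped like the bush, the brass one is meant.

How it is judged:
By the outcome, as a careful person would: the job done as asked, in the order asked, and still so for the second after the job is handed in, while the arm keeps its last pose, push and grip.
It also fails if it takes over 59 s, if anything falls off the work surface, if the arm or the gripper's body presses on something with over 40 N, if the wrist force passes 120 N, or if a joint passes its speed limit or range.

## Working session

There is one attempt and no reset: what is moved stays moved. The work goes in short steps, Python scripts to look and compute and a tool call to move; the robot and the scene stay as the last step left them, time stands still between calls to the robot, and variables do not carry over. Pictures are saved under pics/ and viewed, at most 10 in all, crops included, and the job is handed in when it is done.

Besides the shell and the picture viewer there is one more tool, called after "Request:" in YAML: its name, and indented under it one key for each argument. apply_moves: Moves the arm, as the interface text tells. Its arguments: {"type":"object","properties":{"series":{"type":"array"},"claw":{"type":"number"},"grip_force":{"type":"number"}},"required":["series"]}

```bash
mkdir -p pics; ls; python3 - <<'E'
from bench import r
import cv2,numpy as np
for n in("top","side"):
    cv2.imwrite(f"pics/{n}0.png",r.snapshot(n)); c=r.camera_model(n); print(n,{k:np.round(v,4).tolist() for k,v in c.items()})
    for o in("long_cleat","short_cleat_a","bush","tray","bench","pad_face","hammer","cards","punch"):
        for d in r.masks_of(n,o): print(o,round(d["p"],2),np.round(d["box"]).tolist(),int(d["pixels"].sum()))
print(r.observe())
E
```

```text
pics
top {'intrinsics': [[542.4044, 0.0, 320.4243], [0.0, 542.4044, 240.8155], [0.0, 0.0, 1.0]], 'position': [0.4465, 0.1039, 1.0557], 'rotation': [0.0559, -0.7008, 0.7084, -0.0626]}
long_cleat 0.63 [492.0, 254.0, 509.0, 279.0] 432
long_cleat 0.21 [256.0, 235.0, 274.0, 260.0] 237
long_cleat 0.15 [224.0, 217.0, 325.0, 370.0] 11382
short_cleat_a 0.76 [492.0, 304.0, 508.0, 322.0] 279
short_cleat_a 0.64 [448.0, 299.0, 467.0, 318.0] 279
short_cleat_a 0.5 [255.0, 236.0, 275.0, 261.0] 236
bush 0.7 [402.0, 255.0, 411.0, 265.0] 102
bush 0.63 [470.0, 209.0, 474.0, 213.0] 54
bush 0.51 [451.0, 256.0, 467.0, 265.0] 115
tray 0.94 [429.0, 235.0, 526.0, 339.0] 8007
bench 0.87 [223.0, 217.0, 324.0, 370.0] 11323
pad_face 0.82 [254.0, 235.0, 278.0, 261.0] 286
pad_face 0.58 [225.0, 215.0, 325.0, 368.0] 11410
hammer 0.76 [344.0, 202.0, 393.0, 335.0] 2039
cards 0.87 [116.0, 216.0, 165.0, 323.0] 4641
punch 0.44 [352.0, 154.0, 362.0, 179.0] 147
punch 0.28 [454.0, 255.0, 469.0, 269.0] 150
side {'intrinsics': [[489.8974, 0.0, 327.7002], [0.0, 489.8974, 238.379], [0.0, 0.0, 1.0]], 'position': [0.5814, -0.658, 
[... 632 characters left out ...]
.0, 423.0, 298.0] 340
{'t': 1.0, 'q': array([ 1.07056953e+00,  2.76390657e-01, -2.64230300e-02,  1.26796719e+00,
        2.50384503e-05,  1.46739261e+00]), 'qvel': array([-0.00034895,  0.00060227, -0.00111856, -0.00064617, -0.0013875 ,
        0.00071242]), 'effort': array([ 1.02854376e-04, -4.45495391e+01,  2.95576787e+01,  7.83017094e-04,
       -7.97740284e-06,  8.93590567e-06]), 'ee_pos': array([0.24156047, 0.57643061, 0.23130823]), 'tool_rot': array([-9.65629373e-06,  1.97112285e-01,  9.80380919e-01,  1.10996379e-05]), 'wrist_force': array([-0.30308828,  0.45360343, -0.5532714 ]), 'torque': array([-0.05597786, -0.01296524, -0.0094859 ]), 'grip_force': 0.0, 'opening': 1.0032284831280134}
```

```bash
python3 - <<'E'
import cv2
a=cv2.imread("pics/top0.png");cv2.imwrite("pics/t1.png",cv2.resize(a[140:380,210:530],None,fx=2.5,fy=2.5,interpolation=cv2.INTER_CUBIC))
b=cv2.imread("pics/side0.png");cv2.imwrite("pics/s1.png",cv2.resize(b[170:470,180:440],None,fx=2,fy=2,interpolation=cv2.INTER_CUBIC))
E
```

```text
(no output)
```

View pics/t1.png

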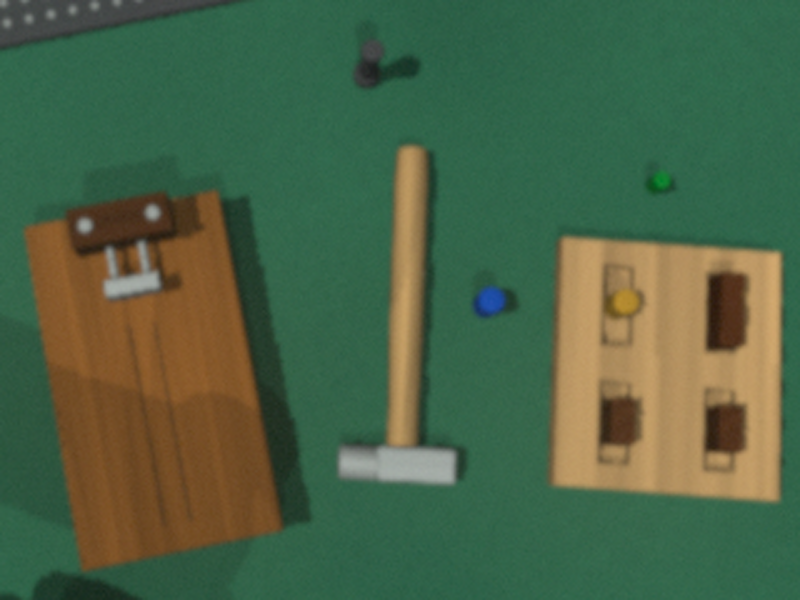

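View pics/s1.png

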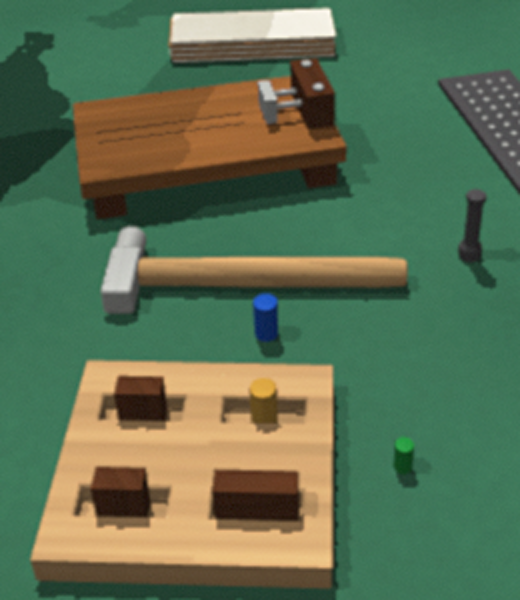

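The top crop shows the bench on the left, with the pad at crop px (132,286). The tray is on the right and holds three dark cleats: (727,310), (620,420) and (725,428), plus a brass bush at (624,302). The blue and green cylinders are look-alikes. The cleat at (727,310), full image (501,264), is about 78 px long against about 48 px for the other two, so it is the long one. In the side view it is at crop (256,495).

```bash
cat > h.py <<'E'
from bench import r
import numpy as np,cv2
from scipy.spatial.transform import Rotation as R
from scipy.optimize import least_squares,minimize
def qR(q): return R.from_quat([q[1],q[2],q[3],q[0]]).as_matrix()
def cam(n):
    c=r.camera_model(n); M=np.array(c["rotation"]); return np.array(c["intrinsics"]),np.array(c["position"]),(M if M.shape==(3,3) else qR(M))
C={n:cam(n) for n in("top","side")}
def proj(n,P):
    K,p,M=C[n]; q=(np.atleast_2d(P)-p)@M@K.T; return q[:,:2]/q[:,2:]
def W(s,L): # pose x,y,yaw, z ; local pts
    L=np.atleast_2d(L); c,S=np.cos(s[2]),np.sin(s[2])
    return np.c_[s[0]+c*L[:,0]-S*L[:,1],s[1]+S*L[:,0]+c*L[:,1],L[:,2]]
def box(lx,ly,z0,z1,cx=0,cy=0): return np.array([[cx+a*lx/2,cy+b*ly/2,z] for a in(-1,1) for b in(-1,1) for z in(z0,z1)])
def sil(n,s,L):
    h=cv2.convexHull(proj(n,W(s,L)).astype(np.float32)).reshape(-1,2)
    m=np.zeros((480*4,640*4),np.uint8); cv2.fillPoly(m,[np.int32(np.round((h+.5)*64-8))],255,shift=4); return cv2.resize(m,(640,480),interpolation=cv2.INTER_AREA)/255.
def silfit(masks,L,s0):
    def f(s):
        return sum(np.abs(sil(n,s,L)-m).sum()/m.sum() for n,m in masks.items())
    sx=np.array(s0)+np.array([[0,0,0],[.008,0,0],[0,.008,0],[0,0,.06]])
    o=minimize(f,s0,method="Nelder-Mead",options=dict(initial_simplex=sx,xatol=1e-4,fatol=1e-4)); return o.x,o.fun
def cornerfit(obs,s0):
    f=lambda s:np.concatenate([(proj(n,W(s,L))-p).ravel() for n,L,p in obs])
    o=least_squares(f,s0,loss="soft_l1"); return o.x,np.round(f(o.x),1)
E
python3 - <<'E'
from h import *
t=lambda x,y:np.array([x/2.5+210-.3,y/2.5+140-.3]); s=lambda x,y:np.array([x/2+180-.25,y/2+170-.25])
z=.045
b=[("top",[.13,.075,z],t(25,228)),("top",[.13,-.075,z],t(217,191)),("top",[-.13,-.075,z],t(282,527)),("top",[-.13,.075,z],t(83,570)),
("side",[-.13,-.075,z],s(82,185)),("side",[.13,-.075,z],s(345,153)),("side",[-.13,.075,z],s(74,103))]
print("bench",*cornerfit(b,[.45,.25,.1]))
z=.022
k=[("top",[.095,.085,z],t(560,237)),("top",[.095,-.085,z],t(781,251)),("top",[-.095,-.085,z],t(779,501)),("top",[-.095,.085,z],t(552,486)),
("side",[-.095,.085,z],s(86,361)),("side",[.095,.085,z],s(333,366)),("side",[.095,-.085,z],s(333,571)),("side",[-.095,-.085,z],s(36,563))]
ts,e=cornerfit(k,[.4,-.2,0]); print("tray",ts,e)
d={n:r.masks_of(n,"tray")[0]["pixels"].astype(float) for n in C}
print("tray sil",silfit(d,box(.19,.17,0,.022),ts))
# bench silhouette top only (deck slab)
bs,_=cornerfit(b,[.45,.25,.1])
def best(n,x,y):
    return next(m["pixels"].astype(float) for m in r.masks_of(n,"long_cleat") if m["pixels"][y-6:y+6,x-6:x+6].any() and m["pixels"].sum()<2000)
cm={"top":best("top",501,264),"side":best("side",308,417)}
p0=W(ts,[.045,-.04,0])[0]; print("pocket",p0)
L=box(.056,.018,.022,.046); print("cleat sil",silfit(cm,L,[p0[0],p0[1],ts[2]]))
for n in C: print(n,silfit({n:cm[n]},L,[p0[0],p0[1],ts[2]]))
# lane line & pad: predicted in crop
for nm,P in dict(pad_tl=[.06,.02,.075],pad_tr=[.06,-.02,.075],lineL=[-.1,.0095,.045],lineR=[-.1,-.0095,.045],lineLf=[.03,.0095,.045],lineRf=[.03,-.0095,.045]).items():
    q=proj("top",W(bs,P))[0]; u=proj("side",W(bs,P))[0]; print(nm,np.round((q-[210-.3,140-.3])*2.5),np.round((u-[179.75,169.75])*2))
a=cv2.imread("pics/top0.png");cv2.imwrite("pics/t2.png",cv2.resize(a[230:345,425:530],None,fx=5,fy=5,interpolation=cv2.INTER_CUBIC))
E
```

```text
bench [0.52618263 0.1876862  0.18110032] [-0.6 -1.   0.5 -0.9  0.7  1.4 -0.8  0.3 -0.9  0.4  1.7 -2.3 -0.3  0.7]
tray [ 0.53009551 -0.20467045 -0.07727653] [ 0.2  0.2 -0.7  0.4 -0.3 -0.2  0.2 -0.3  0.9  1.  -0.   0.4  0.4 -0.7
 -1.9  0.1]
tray sil (array([ 0.52931748, -0.2039689 , -0.08176287]), np.float64(0.40045696171242595))
pocket [ 0.57187323 -0.24802506  0.        ]
cleat sil (array([ 0.57064347, -0.24806002, -0.05793969]), np.float64(0.215893298308159))
top (array([ 0.57244336, -0.24865726, -0.0603771 ]), np.float64(0.10418482207697896))
side (array([ 0.56979853, -0.24880901, -0.05814096]), np.float64(0.09609156581292803))
pad_tl [106. 296.] [259.  83.]
pad_tr [160. 286.] [267. 103.]
lineL [163. 512.] [106. 133.]
lineR [188. 507.] [108. 144.]
lineLf [132. 338.] [233. 117.]
lineRf [157. 333.] [236. 127.]
```

View pics/t2.png

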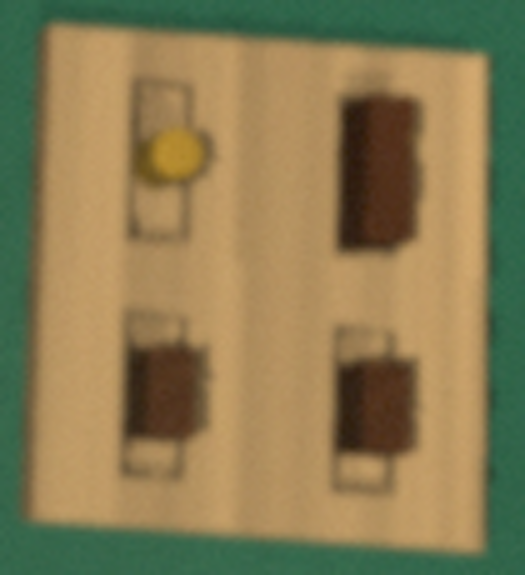

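The enlarged crop confirms it: the cleat at crop (380,172), full image (501,264), is clearly the longest of the three dark blocks. The cleat is at about (0.5715, -0.248) with yaw -0.065. The bench is at (0.526, 0.188) with yaw 0.181.

Request:
apply_moves:
  series:
    - [[1.5,-3.75,0],0.015]
    - [[1.5,-3.75,0],0.015]
    - [[1.5,-3.75,0],0.015]
    - [[1.5,-3.75,0],0.015]
    - [[1.5,-3.75,0],0.015]
    - [[1.5,-3.75,0],0.015]
    - [[1.5,-3.75,0],0.015]
    - [[1.5,-3.75,0],0.015]
    - [[1.5,-3.75,0],0.015]
    - [[1.5,-3.75,0],0.015]
  claw: 4.5

```text
t: 2.2
ee_pos: [0.392, 0.2, 0.2316]
tool_rot: [0.0, 0.123, 0.992, 0.0]
wrist_force: [-0.1, -0.3, -0.8]
opening: 0.532
grip_force: 0.0
```

Request:
apply_moves:
  series:
    - [[1.5,-3.75,0],0.015]
    - [[1.5,-3.75,0],0.015]
    - [[1.5,-3.75,0],0.015]
    - [[1.5,-3.75,0],0.015]
    - [[1.5,-3.75,0],0.015]
    - [[1.5,-3.75,0],0.015]
    - [[1.5,-3.75,0],0.015]
    - [[1.5,-3.75,0],0.015]
    - [[1.5,-3.75,0],0.015]
    - [[1.5,-3.75,0],0.015]

```text
t: 3.2
ee_pos: [0.542, -0.1753, 0.2314]
tool_rot: [0.0, 0.048, 0.999, -0.0]
wrist_force: [0.2, -0.4, 0.3]
opening: 0.524
grip_force: 0.0
```

Request:
apply_moves:
  series:
    - [[1.5,-3.75,0],0.015]
    - [[1.5,-3.75,0],0.015]
    - [[0,0,-3],0]
    - [[0,0,-3],0]
    - [[0,0,-3],0]
    - [[0,0,-2],0]
    - [[0,0,0],0]
    - [[0,0,0],0]

```text
t: 4.0
ee_pos: [0.5715, -0.2486, 0.1215]
tool_rot: [-0.0, 0.033, 0.999, 0.0]
wrist_force: [0.0, 0.2, 0.3]
opening: 0.531
grip_force: 0.0
```

Request:
apply_moves:
  series:
    - [[0,0,-2.5],0]
    - [[0,0,-2.5],0]
    - [[0,0,-2],0]
    - [[0,0,-1.2],0]
    - [[0,0,-0.8],0]
    - [[0,0,-0.5],0]
    - [[0,0,0],0]
    - [[0,0,0],0]

```text
t: 4.8
ee_pos: [0.5723, -0.249, 0.0272]
tool_rot: [0.001, 0.033, 0.999, -0.0]
wrist_force: [-0.2, -0.8, 0.1]
opening: 0.53
grip_force: 0.0
```

```bash
python3 - <<'E'
from h import *
b=r.snapshot("side");cv2.imwrite("pics/s2.png",cv2.resize(b[300:470,190:400],None,fx=3.5,fy=3.5,interpolation=cv2.INTER_CUBIC))
print(r.observe()["ee_pos"])
E
```

```text
[ 0.57231912 -0.24899711  0.02729092]
```

View pics/s2.png

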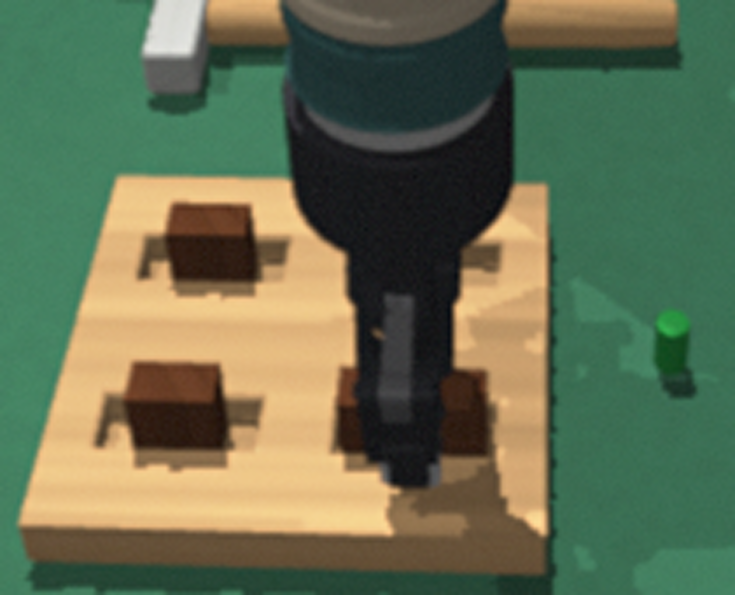

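The finger at crop (411,470) is centred on the cleat, which spans crop x 338 to 488, and it straddles the block. Closing now.

Request:
apply_moves:
  series:
    - [[0,0,0],0]
    - [[0,0,0],0]
    - [[0,0,0],0]
    - [[0,0,0],0]
    - [[0,0,0],0]
    - [[0,0,0],0]
    - [[0,0,0],0]
    - [[0,0,0],0]
  claw: 0.8
  grip_force: 60

```text
t: 5.65
ee_pos: [0.5722, -0.2489, 0.0271]
tool_rot: [0.001, 0.033, 0.999, -0.0]
wrist_force: [0.1, 0.9, 5.2]
opening: 0.197
grip_force: 61.4
```

Request:
apply_moves:
  series:
    - [[0,0,0.5],0]
    - [[0,0,1],0]
    - [[0,0,2],0]
    - [[0,0,3],0]
    - [[0,0,3],0]
    - [[0,0,3],0]
    - [[0,0,1],0]
    - [[0,0,0],0]
    - [[0,0,0],0]

```text
t: 6.55
ee_pos: [0.5707, -0.2481, 0.16]
tool_rot: [-0.001, 0.033, 0.999, 0.0]
wrist_force: [-0.2, -0.8, -0.2]
opening: 0.192
grip_force: 60.9
```

Request:
apply_moves:
  series:
    - [[-0.2,1.8,0],0.01]
    - [[-0.4,3.6,0],0.02]
    - [[-0.4,4,0],0.025]
    - [[-0.4,4,0],0.025]
    - [[-0.4,4,0],0.025]
    - [[-0.4,4,0],0.025]
    - [[-0.4,4,0],0.025]
    - [[-0.4,4,0],0.025]
    - [[-0.4,4,0],0.025]
    - [[-0.4,4,0],0.02]

```text
t: 7.55
ee_pos: [0.5309, 0.1276, 0.1593]
tool_rot: [-0.002, -0.08, 0.997, 0.0]
wrist_force: [0.5, -0.3, 0.5]
opening: 0.196
grip_force: 60.8
```

Request:
apply_moves:
  series:
    - [[-0.4,3.6,0],0.012]
    - [[-0.2,2.6,0],0.01]
    - [[0,0,-2],0]
    - [[0,0,-2],0]
    - [[0,0,-2],0]
    - [[0,0,-1],0]
    - [[0,0,0],0]
    - [[0,0,0],0]
    - [[0,0,0],0]

```text
t: 8.45
ee_pos: [0.5283, 0.1876, 0.0922]
tool_rot: [0.001, -0.09, 0.996, 0.0]
wrist_force: [-1.0, -0.1, -1.5]
opening: 0.193
grip_force: 60.8
```

```bash
python3 - <<'E'
from h import *
for n,c in(("top",(215,330,210,380)),("side",(200,355,170,290))):
    b=r.snapshot(n);x0,x1,y0,y1=c;f=3.4 if n=="top" else 5
    cv2.imwrite(f"pics/{n}3.png",cv2.resize(b[y0:y1,x0:x1],None,fx=f,fy=f,interpolation=cv2.INTER_CUBIC))
    for o in("long_cleat","pad_face"):
        for d in r.masks_of(n,o): print(n,o,round(d["p"],2),np.round(d["box"]).tolist(),int(d["pixels"].sum()))
o=r.observe();print(o["ee_pos"],o["tool_rot"],o["wrist_force"])
E
```

```text
side long_cleat 0.78 [267.0, 202.0, 298.0, 225.0] 371
side pad_face 0.74 [214.0, 198.0, 354.0, 281.0] 6476
side pad_face 0.48 [310.0, 212.0, 332.0, 235.0] 219
side pad_face 0.42 [227.0, 405.0, 255.0, 429.0] 697
[0.52795916 0.18746499 0.09185605] [ 4.89778829e-04 -8.99129454e-02  9.95949504e-01  9.33784360e-05] [ 0.0134185   0.53438785 -1.39118792]
```

View pics/side3.png

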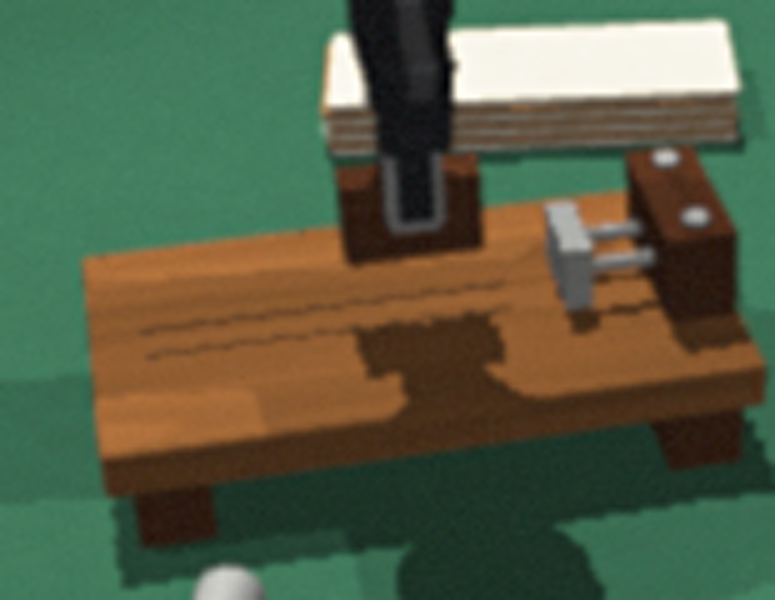

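View pics/top3.png

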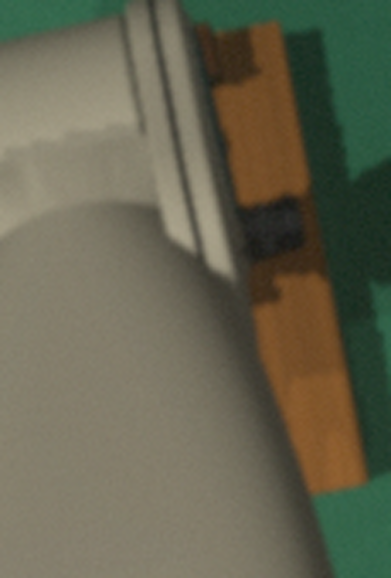

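The side crop shows the gripped cleat, lower edge from (350,263) to (482,247), hanging above the lane, with the pad at (570,255). The top view is blocked by the arm. I will refine the lane position from the pencil lines, using the side camera for the relative placement.

```bash
python3 - <<'E'
from h import *
bs=np.array([.52618,.18769,.1811])
# lane lines: dark dips in profile across bench y, averaged over short x spans
for n in C:
    g=cv2.imread(f"pics/{n}0.png").astype(np.float32).sum(2)
    ys=np.arange(-.03,.03,.00025)
    for x0,x1 in((-.09,-.06),(-.06,-.03),(-.03,0),(0,.03)):
        prof=[]
        for x in np.arange(x0,x1,.001):
            p=proj(n,W(bs,np.c_[np.full_like(ys,x),ys,np.full_like(ys,.045)])).astype(np.float32)
            prof.append(cv2.remap(g,p[:,:1].copy(),p[:,1:].copy(),cv2.INTER_CUBIC)[:,0])
        m=np.mean(prof,0); m=m-cv2.blur(m[:,None],(1,41))[:,0]
        out=[]
        for lo in(-.016,0.0):
            k=(ys>lo)&(ys<lo+.018); i=np.argmin(np.where(k,m,1e9)); w=np.clip(-m[i-8:i+9],0,None); out+= [round(1000*float((ys[i-8:i+9]*w).sum()/w.sum()),2), round(float(m[i]))]
        print(n,x0,out)
# side cam ray of cleat bottom edge (crop coords /5) at z=.0749
def ray(n,px,z):
    K,p,M=C[n]; d=M@np.linalg.inv(K)@np.array([*px,1]); return p+d*(z-p[2])/d[2]
o=r.observe(); z=o["ee_pos"][2]-.017
for c in((350,263),(482,247)):
    P=ray("side",(c[0]/5+200-.4,c[1]/5+170-.4),z); d=P-o["ee_pos"]; a=bs[2]; print("cleat bottom near, rel TCP in bench axes mm",np.round(1000*np.array([np.cos(a)*d[0]+np.sin(a)*d[1],-np.sin(a)*d[0]+np.cos(a)*d[1]]),1),"expect ±28,-9")
d=o["ee_pos"]-[*bs[:2],0];a=bs[2];print("TCP in bench",np.cos(a)*d[0]+np.sin(a)*d[1],-np.sin(a)*d[0]+np.cos(a)*d[1])
E
```

```text
top -0.09 [-9.26, -16, 9.73, -18]
top -0.06 [-9.15, -16, 9.62, -14]
top -0.03 [-9.16, -16, 10.14, -18]
top 0 [-9.21, -15, 10.11, -22]
side -0.09 [-4.23, -18, 14.49, -18]
side -0.06 [-4.25, -17, 14.52, -16]
side -0.03 [-4.27, -17, 14.96, -16]
side 0 [-4.23, -19, 15.0, -21]
cleat bottom near, rel TCP in bench axes mm [-26.6  -1.9] expect ±28,-9
cleat bottom near, rel TCP in bench axes mm [26.8 -2.4] expect ±28,-9
TCP in bench 0.0017095421576478153 -0.0005417757702054209
```

Request:
apply_moves:
  series:
    - [[0,0,-1],0]
    - [[0,0,-1],0]
    - [[0,0,-0.6],0]
    - [[0,0,-0.1],0]
    - [[0,0,0],0]
    - [[0,0,0],0]

```text
t: 9.35
ee_pos: [0.5277, 0.1875, 0.0644]
tool_rot: [0.0, -0.09, 0.996, 0.0]
wrist_force: [-0.5, -0.1, -1.0]
opening: 0.194
grip_force: 60.8
```

Request:
apply_moves:
  series:
    - [[0,0,-0.05],0]
    - [[0,0,-0.05],0]
    - [[0,0,0],0]
    - [[0,0,0],0]

```text
t: 9.75
ee_pos: [0.5276, 0.1874, 0.0634]
tool_rot: [0.0, -0.09, 0.996, 0.0]
wrist_force: [0.1, 1.3, -1.0]
opening: 0.195
grip_force: 60.8
```

Request:
apply_moves:
  series:
    - [[0,0,-0.05],0]
    - [[0,0,-0.05],0]
    - [[0,0,0],0]
    - [[0,0,0],0]

```text
t: 10.15
ee_pos: [0.5275, 0.1874, 0.0623]
tool_rot: [-0.0, -0.09, 0.996, -0.0]
wrist_force: [0.5, -0.3, -0.5]
opening: 0.193
grip_force: 60.8
```

Request:
apply_moves:
  series:
    - [[0,0,-0.05],0]
    - [[0,0,-0.05],0]
    - [[0,0,0],0]
    - [[0,0,0],0]

```text
t: 10.55
ee_pos: [0.5276, 0.1875, 0.0621]
tool_rot: [0.0, -0.09, 0.996, -0.0]
wrist_force: [-3.0, -0.9, 4.0]
opening: 0.193
grip_force: 61.6
```

Request:
apply_moves:
  series:
    - [[0,0,-0.05],0]
    - [[0,0,0],0]
    - [[0,0,0],0]

```text
t: 10.85
ee_pos: [0.5276, 0.1875, 0.0621]
tool_rot: [0.0, -0.09, 0.996, -0.0]
wrist_force: [-3.4, -0.5, 8.4]
opening: 0.195
grip_force: 62.1
```

```bash
cat > edge.py <<'E'
from h import *
bs=np.array([.52618,.18769,.1811])
def edges(img,xs,lane=True):
    g=img.astype(np.float32).sum(2); ys=np.arange(-.03,.03,.00025)
    for x0,x1 in xs:
        prof=[]
        for x in np.arange(x0,x1,.001):
            p=proj("side",W(bs,np.c_[np.full_like(ys,x),ys,np.full_like(ys,.045)])).astype(np.float32)
            prof.append(cv2.remap(g,p[:,:1].copy(),p[:,1:].copy(),cv2.INTER_CUBIC)[:,0])
        m=np.mean(prof,0); d=np.gradient(m); i=np.argmin(d); w=np.clip(-d[max(i-10,0):i+11],0,None)
        print((x0,x1),"edge y mm",round(1000*float((ys[max(i-10,0):i+11]*w).sum()/w.sum()),2),"prof",np.round(m[40:200:8]).astype(int).tolist())
E
python3 - <<'E'
from edge import *
b=r.snapshot("side"); cv2.imwrite("pics/side4.png",cv2.resize(b[170:290,200:355],None,fx=5,fy=5,interpolation=cv2.INTER_CUBIC))
edges(b,[(-.024,-.014),(-.014,-.004),(-.004,.008),(.008,.018),(.018,.026)])
o=r.observe();d=o["ee_pos"]-[*bs[:2],0];a=bs[2];print("TCP in bench",np.cos(a)*d[0]+np.sin(a)*d[1],-np.sin(a)*d[0]+np.cos(a)*d[1])
E
```

```text
(-0.024, -0.014) edge y mm -26.27 prof [139, 138, 139, 139, 141, 144, 135, 116, 97, 90, 86, 84, 82, 82, 84, 86, 88, 90, 89, 86]
(-0.014, -0.004) edge y mm -6.99 prof [147, 144, 138, 137, 140, 138, 127, 110, 100, 94, 90, 87, 86, 85, 88, 89, 95, 102, 111, 117]
(-0.004, 0.008) edge y mm 20.51 prof [143, 140, 139, 141, 142, 139, 130, 116, 103, 91, 84, 81, 79, 79, 83, 104, 143, 186, 213, 208]
(0.008, 0.018) edge y mm 23.24 prof [143, 139, 136, 136, 138, 139, 131, 116, 102, 93, 85, 80, 80, 80, 83, 92, 116, 146, 170, 178]
(0.018, 0.026) edge y mm -23.63 prof [148, 138, 136, 134, 134, 131, 125, 110, 98, 89, 85, 81, 79, 79, 81, 85, 89, 89, 88, 89]
TCP in bench 0.001348308840123124 -0.0004883538914735461
```

View pics/side4.png

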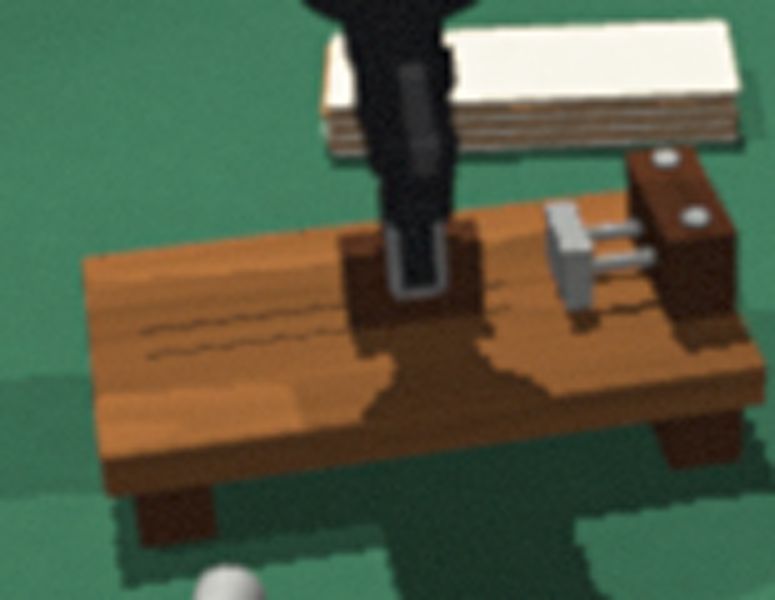

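The cleat sits on the deck and its yaw matches the lane. Its near edge is about 1 mm on the near side of the lane line at crop (355,330). I will lift 2 mm, shift 1.2 mm across and 20 mm forward, and set it down again.

Request:
apply_moves:
  series:
    - [[0,0,0.25],0]
    - [[0,0,0],0]
    - [[0.5,0.12,0],0.001]
    - [[0.5,0.12,0],0.001]
    - [[0.5,0.12,0],0]
    - [[0.45,0.12,0],0]
    - [[0,0,0],0]
    - [[0,0,0],0]

```text
t: 11.7
ee_pos: [0.5471, 0.1922, 0.0632]
tool_rot: [-0.0, -0.091, 0.996, -0.0]
wrist_force: [0.2, 0.9, -0.3]
opening: 0.191
grip_force: 60.9
```

Request:
apply_moves:
  series:
    - [[0,0,-0.05],0]
    - [[0,0,-0.05],0]
    - [[0,0,-0.05],0]
    - [[0,0,-0.03],0]
    - [[0,0,0],0]
    - [[0,0,0],0]

```text
t: 12.3
ee_pos: [0.5467, 0.1922, 0.0621]
tool_rot: [-0.0, -0.091, 0.996, -0.0]
wrist_force: [-3.0, -0.8, 5.1]
opening: 0.196
grip_force: 61.5
```

```bash
python3 - <<'E'
from edge import *
b=r.snapshot("side"); cv2.imwrite("pics/side5.png",cv2.resize(b[195:260,250:355],None,fx=7.6,fy=7.6,interpolation=cv2.INTER_CUBIC))
edges(b,[(0,.008),(.008,.018),(.018,.026),(.026,.036),(.036,.044)])
o=r.observe();d=o["ee_pos"]-[*bs[:2],0];a=bs[2];print("TCP in bench",np.cos(a)*d[0]+np.sin(a)*d[1],-np.sin(a)*d[0]+np.cos(a)*d[1]); print(o["wrist_force"],o["ee_pos"])
E
```

```text
(0, 0.008) edge y mm -22.81 prof [164, 144, 135, 138, 139, 138, 134, 124, 113, 98, 87, 84, 89, 90, 85, 84, 93, 98, 96, 94]
(0.008, 0.018) edge y mm -5.8 prof [141, 138, 137, 139, 141, 141, 132, 121, 109, 100, 92, 89, 85, 82, 80, 84, 95, 114, 132, 139]
(0.018, 0.026) edge y mm 20.76 prof [144, 144, 142, 139, 137, 135, 131, 118, 104, 97, 95, 90, 85, 78, 74, 88, 116, 164, 204, 216]
(0.026, 0.036) edge y mm 22.52 prof [141, 139, 140, 139, 135, 135, 131, 121, 108, 100, 93, 87, 81, 81, 84, 91, 114, 151, 190, 211]
(0.036, 0.044) edge y mm -24.44 prof [139, 136, 137, 136, 134, 133, 132, 124, 112, 99, 92, 89, 87, 85, 84, 81, 80, 86, 98, 111]
TCP in bench 0.02103041542013779 0.0007026814794478934
[-2.12662662 -1.29405393  5.73848703] [0.54673993 0.19216901 0.06206574]
```

View pics/side5.png

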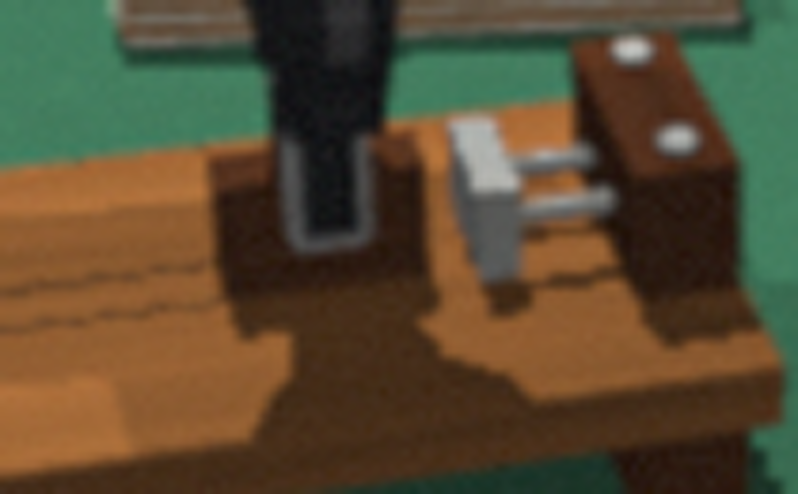

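The near edge now lies along the lane line. Sliding toward the pad next, with a predicted gap of about 11 mm.

Request:
apply_moves:
  series:
    - [[0.197,0.036,0.02],0]
    - [[0.197,0.036,0],0]
    - [[0.197,0.036,0],0]
    - [[0.197,0.036,0],0]
    - [[0,0,0],0]
    - [[0,0,0],0]
    - [[0,0,0],0]

```text
t: 13.05
ee_pos: [0.5554, 0.1938, 0.0621]
tool_rot: [0.0, -0.091, 0.996, 0.0]
wrist_force: [-1.7, 0.3, 4.5]
opening: 0.192
grip_force: 61.5
```

Request:
apply_moves:
  series:
    - [[0.197,0.036,0],0]
    - [[0,0,0],0]
    - [[0,0,0],0]

```text
t: 13.35
ee_pos: [0.557, 0.1941, 0.0621]
tool_rot: [0.0, -0.091, 0.996, 0.0]
wrist_force: [-3.6, -0.8, 5.6]
opening: 0.197
grip_force: 61.6
```

Request:
apply_moves:
  series:
    - [[0.197,0.036,0],0]
    - [[0,0,0],0]
    - [[0,0,0],0]

```text
t: 13.65
ee_pos: [0.5587, 0.1944, 0.0621]
tool_rot: [-0.0, -0.091, 0.996, 0.0]
wrist_force: [-2.4, 0.1, 6.2]
opening: 0.193
grip_force: 61.7
```

Request:
apply_moves:
  series:
    - [[0.197,0.036,0],0]
    - [[0,0,0],0]
    - [[0,0,0],0]

```text
t: 13.95
ee_pos: [0.56, 0.1946, 0.0621]
tool_rot: [-0.001, -0.091, 0.996, -0.0]
wrist_force: [-4.7, -0.7, 6.7]
opening: 0.194
grip_force: 61.9
```

Request:
apply_moves:
  series:
    - [[0.197,0.036,0],0]
    - [[0,0,0],0]
    - [[0,0,0],0]

```text
t: 14.25
ee_pos: [0.5613, 0.1949, 0.0621]
tool_rot: [-0.001, -0.091, 0.996, -0.0]
wrist_force: [-5.8, -0.0, 9.9]
opening: 0.189
grip_force: 62.1
```

Request:
apply_moves:
  series:
    - [[0,0,0.05],0]
    - [[0.197,0.036,0.01],0]
    - [[0,0,0],0]
    - [[0,0,0],0]

```text
t: 14.65
ee_pos: [0.5628, 0.1952, 0.0621]
tool_rot: [-0.002, -0.091, 0.996, -0.0]
wrist_force: [-5.9, -1.4, 7.6]
opening: 0.196
grip_force: 61.9
```

Request:
apply_moves:
  series:
    - [[0.197,0.036,0.02],0]
    - [[0,0,0],0]
    - [[0,0,0],0]

```text
t: 14.95
ee_pos: [0.5641, 0.1954, 0.0621]
tool_rot: [-0.003, -0.091, 0.996, -0.0]
wrist_force: [-6.4, -1.2, 7.8]
opening: 0.192
grip_force: 62.0
```

Request:
apply_moves:
  series:
    - [[0.197,0.036,0.02],0]
    - [[0,0,0],0]
    - [[0,0,0],0]

```text
t: 15.25
ee_pos: [0.5655, 0.1957, 0.0621]
tool_rot: [-0.003, -0.091, 0.996, -0.0]
wrist_force: [-7.2, -1.7, 8.8]
opening: 0.191
grip_force: 62.0
```

```bash
python3 - <<'E'
from edge import *
b=r.snapshot("side"); cv2.imwrite("pics/side6.png",cv2.resize(b[195:260,250:355],None,fx=7.6,fy=7.6,interpolation=cv2.INTER_CUBIC))
edges(b,[(.018,.026),(.026,.036),(.036,.044),(.044,.054)])
f=[]
for _ in range(6): o=r.observe(); r.snapshot("side"); f.append(o["wrist_force"])
d=o["ee_pos"]-[*bs[:2],0];a=bs[2];print("TCP in bench",np.cos(a)*d[0]+np.sin(a)*d[1],-np.sin(a)*d[0]+np.cos(a)*d[1]); f=np.mean(f,0);print("F bench x,y,z",f[0]*np.cos(a)+f[1]*np.sin(a),-f[0]*np.sin(a)+f[1]*np.cos(a),f[2],o["ee_pos"],o["tool_rot"])
E
```

```text
(0.018, 0.026) edge y mm -23.12 prof [153, 136, 135, 138, 139, 137, 133, 122, 109, 97, 91, 87, 88, 86, 83, 86, 91, 92, 89, 88]
(0.026, 0.036) edge y mm -5.42 prof [139, 140, 141, 138, 138, 137, 131, 121, 107, 98, 93, 91, 87, 86, 88, 92, 92, 96, 102, 110]
(0.036, 0.044) edge y mm 23.04 prof [141, 140, 138, 138, 138, 137, 133, 124, 114, 102, 93, 90, 88, 79, 77, 91, 119, 158, 191, 209]
(0.044, 0.054) edge y mm 22.24 prof [138, 140, 140, 139, 135, 134, 134, 127, 111, 97, 90, 88, 85, 82, 79, 89, 115, 155, 199, 221]
TCP in bench 0.040097786520034505 0.0007452502241103443
F bench x,y,z -7.828467654492083 -0.054786814684368634 8.228009534285862 [0.56548781 0.19564514 0.06216806] [-3.11885861e-03 -9.10951063e-02  9.95837263e-01 -3.15309431e-04]
```

View pics/side6.png

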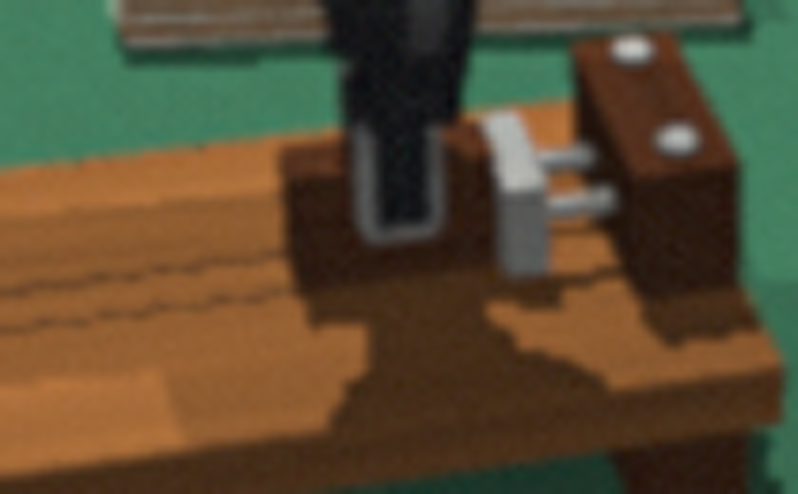

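The pad has moved about 28 crop px (from 520 to 548), which is roughly 7.8 mm at 3.57 px/mm. That agrees with the geometry (8.1 mm) and with the force. About 2 mm is left.

Request:
apply_moves:
  series:
    - [[0.14,0.026,0.04],0]
    - [[0.13,0.023,0.02],0]
    - [[0,0,0],0]
    - [[0,0,0],0]
    - [[0,0,0],0]

```text
t: 16.1
ee_pos: [0.5671, 0.196, 0.0622]
tool_rot: [-0.004, -0.091, 0.996, -0.0]
wrist_force: [-8.9, -2.0, 7.2]
opening: 0.197
grip_force: 61.9
```

```bash
python3 - <<'E'
from edge import *
f=[]
for _ in range(6): o=r.observe(); b=r.snapshot("side"); f.append(o["wrist_force"])
d=o["ee_pos"]-[*bs[:2],0];a=bs[2];print("TCP in bench",np.cos(a)*d[0]+np.sin(a)*d[1],-np.sin(a)*d[0]+np.cos(a)*d[1]); f=np.mean(f,0);print("F bench x,y,z",f[0]*np.cos(a)+f[1]*np.sin(a),-f[0]*np.sin(a)+f[1]*np.cos(a),f[2],o["ee_pos"],o["tool_rot"])
# pad travel: template of the pad near face from first picture, sub-pixel by upsampling
a0=cv2.imread("pics/side0.png"); U=10
up=lambda i:cv2.resize(i[195:245,295:345],None,fx=U,fy=U,interpolation=cv2.INTER_CUBIC)
# near face: bench y=-.02, x .06-.072, z .047-.075
q=proj("side",W(bs,box(.012,.001,.047,.075,.066,-.02)+0)); lo=(q.min(0)-[295,195]-[1,3])*U; hi=(q.max(0)-[295,195]+[2,1])*U; lo=np.int32(np.clip(lo,0,None)); hi=np.int32(hi)
T=up(a0)[lo[1]:hi[1],lo[0]:hi[0]]
res=cv2.matchTemplate(up(b),T,cv2.TM_CCOEFF_NORMED); _,v,_,p=cv2.minMaxLoc(res); s=(np.array(p)-lo)/U
g=proj("side",W(bs,[[.066,-.02,.061],[.076,-.02,.061]])); print("shift px",s,v,"10mm =",g[1]-g[0],"travel mm",10*s@(g[1]-g[0])/((g[1]-g[0])@(g[1]-g[0])))
E
```

```text
TCP in bench 0.04173161126378468 0.0007780059436837596
F bench x,y,z -8.885632428810837 0.2864865375930501 7.417446961844537 [0.56708901 0.19597163 0.06219482] [-4.21534215e-03 -9.11391759e-02  9.95829160e-01 -4.06077512e-04]
shift px [ 4.5 -0.6] 0.8939366936683655 10mm = [ 4.84171029 -0.63085821] travel mm 9.29785256359788
```

Request:
apply_moves:
  series:
    - [[0.06,0.011,0],0]
    - [[0,0,0],0]
    - [[0,0,0],0]
    - [[0,0,0],0]
    - [[0,0,0],0]
    - [[0,0,0],0]
    - [[0,0,0],0]
    - [[0,0,0],0]
    - [[0,0,0],0]
    - [[0,0,0],0]

```text
t: 17.4
ee_pos: [0.5673, 0.196, 0.0622]
tool_rot: [-0.005, -0.091, 0.996, -0.0]
wrist_force: [-9.4, -1.5, 7.6]
opening: 0.193
grip_force: 62.0
```

Request:
apply_moves:
  series:
    - [[0,0,0],0]
    - [[0,0,0],0]
    - [[0,0,0],0]
    - [[0,0,0],0]
    - [[0,0,0],0]
    - [[0,0,0],0]
    - [[0,0,0],0]
    - [[0,0,0],0]
    - [[0,0,0],0]
    - [[0,0,0],0]

```text
t: 18.4
ee_pos: [0.5673, 0.196, 0.0622]
tool_rot: [-0.005, -0.091, 0.996, -0.0]
wrist_force: [-9.8, -2.0, 8.6]
opening: 0.198
grip_force: 62.0
```

Request:
apply_moves:
  series:
    - [[0,0,0],0]
    - [[0,0,0],0]
    - [[0,0,0],0]
    - [[0,0,0],0]
    - [[0,0,0],0]
    - [[0,0,0],0]
    - [[0,0,0],0]
    - [[0,0,0],0]
    - [[0,0,0],0]
    - [[0,0,0],0]

```text
t: 19.4
ee_pos: [0.5673, 0.196, 0.0622]
tool_rot: [-0.005, -0.091, 0.996, -0.0]
wrist_force: [-10.4, -2.0, 8.1]
opening: 0.198
grip_force: 62.0
```

```bash
python3 - <<'E'
from edge import *
b=r.snapshot("side"); cv2.imwrite("pics/side7.png",cv2.resize(b[195:260,250:355],None,fx=7.6,fy=7.6,interpolation=cv2.INTER_CUBIC)); o=r.observe(); print(o["ee_pos"],o["wrist_force"])
E
```

```text
[0.56731398 0.196006   0.06223349] [-10.03397536  -1.25426668   8.51037701]
```

View pics/side7.png

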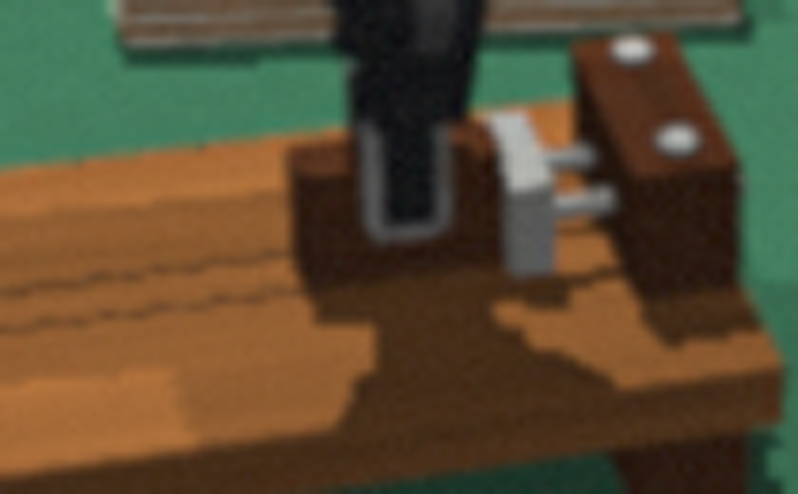

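The cleat lies in the lane with its end against the pad. The pad's near edge is at crop (553,185) and was at 520 at rest, which is about 9.5 mm of travel. The pose held steady for 3 s.

```bash
python3 -c "
from bench import r
print(r.hand_in())"
```

```text
the job is handed in; nothing more can be done
None
```

I set the long cleat flat in the lane, within about 1 mm by camera, pressed the pad in an estimated 9.5 mm (about 7.6 N, plus some deck friction), held it about 3 s and handed in while still gripping and pressing; I noticed no contact with other pieces but did not re-check them.

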